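# Look into the toy depot's tray and shut it again

### The arm

A 6-joint arm with a two-finger parallel gripper is mounted at the origin on the work surface. World frame = base frame: x ahead of the robot, y to its left, z up, the work surface at z = 0. Lengths are in m, angles in degrees, forces in N, time in s.
With the tool pointing down it reaches from about 0.375 to 0.75 m from the base axis. Payload 9 kg.
Tool frame: the origin (TCP) lies where the fingers leave the gripper's body, on its centre line; the fingertips stand 73 mm ahead of it and the grasp point (between the pads) lies 54 mm ahead of it (robot.tip_reach is the distance from the TCP to the fingertips, in m); z points along the fingers, y is the line along which they close (so a half turn about z gives the same grasp; the last joint's range is limited). The gripper opens to 85 mm and grips with 20 to 120 N. Pads are 22 mm wide; open, the fingers measure 114 mm over their backs; the gripper's body (76 mm by 85 mm) begins 54 mm behind the grasp point. The pads swing forward as they close: fully open they stand 13 mm farther back than shut.
Start: joints at [-76.072, 5.964, 5.575, 89.605, 0, 77.527], TCP at [0.267, -0.537, 0.304] pointing down, gripper open.
Joint ranges: [-171.21, 171.21], [-48.23, 106.86], [-62.78, 66.21], [-105.2, 120.99], [-86.42, 89.51], [-180, 180]. Speed limits (degrees/s): [127.2, 127.2, 147.25, 180, 180, 180].

### API

Orientations are given as [roll, pitch, yaw] about the fixed x, y, z axes, in that order (R = Rz(yaw) Ry(pitch) Rx(roll)).
In Python, from plant import robot gives the robot as it stands. Calls block until the motion is done:
- robot.move_pose(position, orientation): joint-space move of the TCP to a pose.
- robot.line_to(position, vel=0.15, rotation=None, guard=None): straight line of the TCP; rotation=None keeps the orientation; vel is the mean speed in m/s. With guard (N) it stops when the force on the tool has changed by that much, and returns True; else False.
- robot.goto_joints(angles): joint-space move.
- robot.set_gripper(opening): finger opening in m; the grip force is fixed at half the most; returns when the fingers have stopped.
- robot.pause(seconds).
- robot.ik(position, orientation): joint angles nearest the present ones, or None.
- robot.observe(): the state.
- robot.grab_frame(name): name is "scene" or "top" or "wrist"; returns the picture (384x512x3 uint8, blue, green, red); there is no depth.
- robot.get_calibration(name): a dict with "vertical_fov" (degrees; the focal length in pixels is half the picture's height over the tangent of half this angle, whatever the lens; pixels are square), "cx", "cy" (the principal point, pixels), "rvec" (rotation vector, rad) and "tvec" (3), from world to camera coordinates, as OpenCV has them. Camera axes: x right, y down, z forward; pixel columns grow to the right and rows downward; lengths in m; the calibration is good to about 2 mm. A picture is of the moment at which its call begins: read the wrist's pose just before it. get_calibration takes no time and is no camera call; for the wrist camera it gives the pose at the moment of the call.
A pose or a line that the arm cannot do raises robot.IKError and nothing moves.
- robot.job_done(): hands the job in; it is judged then, once.
The state is a dict: "time": time; "q": joint angles; "qvel": joint speeds; "joint_torque": joint torques, N m; "tool_pos": TCP position; "tcp_rot": TCP orientation; "ft_force": force on the tool from outside, world axes, zero at the start; "torque": the same for the moment, N m; "gripper_width": finger opening in m; "gripper_force": force on a finger pad.
Only numpy, scipy, OpenCV 4.12 (cv2) and the standard library are available. Lean on these libraries where they do the work, as an engineer would, in place of code of your own. Each camera call takes 0.05 s, during which the arm holds its last target. There are 200 camera calls.

### The job

Before the train set is packed away, let us see that the log wagon is in the depot that has the gabled shed with two chimneys: press the round release knob on its deck so that its tray pops all the way out, and leave the tray out for a second to be seen. Then push the tray home until it clicks and stays shut. Leave the tray of the other depot, the one with the round water tower, shut.

Things in the scene. Friction and masses are not known exactly. Their poses are not given: they have to be found in the camera images.
- shed: The depot to open, fixed to the table: wooden base 170 (x) by 150 (y) by 56 mm high, its flat top the deck. Origin: centre of the underside, on the table; z up. The tray comes out of its front, towards its own -x (roughly away from the robot). On the rear of the deck (own x over 10 mm, nearly full width) stands a gabled shed: ridge 118 mm, two square chimneys 128 mm above the table.
- shed_release (a point): Centre of the top of the shed depot's release: a round wooden knob 32 mm across on the deck, its top 22 mm above it (78 mm above the table), at own x -45 mm, y 0 of the depot. Sprung: goes straight down 10 mm at most (1.5 N at first, 3 N at the bottom), comes up by itself. Pressed 8 mm or more it frees the tray, which springs out in about half a second.
- shed_tray_front (a point): Centre of the outer face of that depot's tray front, an upright panel 94 mm wide, 6 to 46 mm above the table. Axes as shed; it slides along x. Latched: own x -96 mm of the depot, 11 mm proud of the base; out: -155 mm. A spring drives it out (4 N shut, 2 N out). Pushed in to -94 mm or deeper (end stop -89) it clicks; pushed slowly this takes under 10 N, the knob dips meanwhile.
- tower_tray_front (a point): The same point on the tray of the other depot: same base, knob and tray, but carrying a round water tower on legs (74 mm across, top 118 mm above the table) instead of the shed. This tray must stay shut.
Not all that is in view belongs to the job. Leave any blue or red look-alike of the shed alone.

How it is judged:
By the outcome, as a careful person would: the job done as asked, in the order asked, and still so for the second after the job is handed in, with the robot touching nothing.
It also fails if it takes over 45 s, if anything falls off the work surface, if the arm or the gripper's body presses on something with over 40 N, if the wrist force passes 120 N, or if a joint passes its speed limit or range.

## Working session

There is one attempt and no reset: what is moved stays moved. The work goes in short steps, each a Python script; the robot and the scene stay as the last script left them, time stands still between calls to the robot, and variables do not carry over. Pictures are saved under pics/ and viewed, at most 10 in all, crops included, and the job is handed in when it is done.

```bash
mkdir -p pics
python3 - <<'E'
from plant import robot
import cv2,numpy as np
a=robot.grab_frame("scene");b=robot.grab_frame("top")
cv2.imwrite("pics/s.png",cv2.resize(a,(800,600)));cv2.imwrite("pics/t.png",cv2.resize(b,(800,600)))
cv2.imwrite("s_raw.png",a);cv2.imwrite("t_raw.png",b)
for n in("scene","top"):
    c=robot.get_calibration(n);print(n,c)
print(robot.observe()["time"])
E
```

```text
scene {'vertical_fov': 47.493551181354654, 'cx': 252.01843858536904, 'cy': 185.7925475512533, 'rvec': array([ 1.85052919,  1.4991462 , -0.66507229]), 'tvec': array([-0.07891155, -0.20443196,  1.28358169])}
top {'vertical_fov': 42.43178133678593, 'cx': 258.2467041473297, 'cy': 201.14451765258843, 'rvec': array([ 2.11574407, -2.12279842,  0.18979817]), 'tvec': array([0.01280711, 0.4051587 , 1.35510547])}
0.1
```

View pics/s.png

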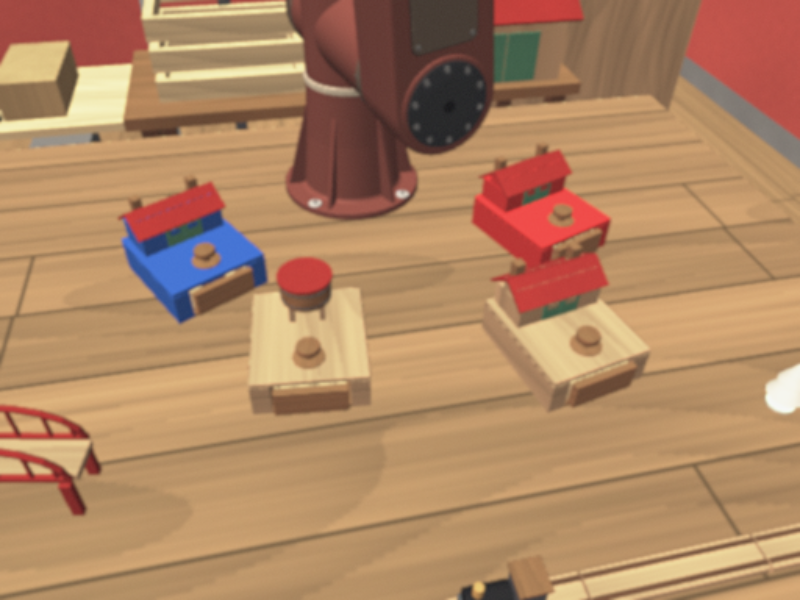

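View pics/t.png

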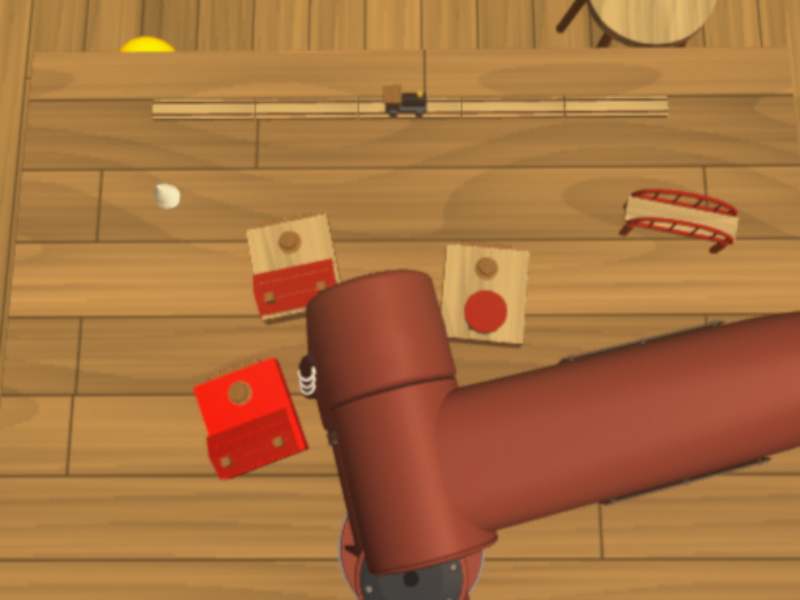

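Candidates (800×600 scene px): blue shed (195,250), red shed (545,215), wooden tower depot (310,345), and wooden gabled shed with two chimneys (570,325; in top view 293,265). The last fits the description, because it is plain wood with a gable and two chimneys. I'll confirm it in an enlarged crop and measure there.

```bash
cat > h.py <<'E'
import cv2,numpy as np
from plant import robot
def cam(n):
    c=robot.get_calibration(n);f=192/np.tan(np.radians(c["vertical_fov"]/2))
    K=np.array([[f,0,c["cx"]],[0,f,c["cy"]],[0,0,1]]);R=cv2.Rodrigues(np.array(c["rvec"]))[0]
    return K,R,np.array(c["tvec"]).reshape(3)
def ray(C,p):
    K,R,t=C;return -R.T@t,R.T@np.linalg.solve(K,[p[0],p[1],1.])
def plane(C,p,z):
    o,d=ray(C,p);return o+d*(z-o[2])/d[2]
def tri(C1,p1,C2,p2):
    o1,d1=ray(C1,p1);o2,d2=ray(C2,p2)
    s=np.linalg.lstsq(np.c_[d1,-d2],o2-o1,rcond=None)[0]
    a,b=o1+s[0]*d1,o2+s[1]*d2
    return (a+b)/2,np.linalg.norm(a-b)
def proj(C,X):
    K,R,t=C;v=K@(R@np.array(X,float)+t);return v[:2]/v[2]
E
python3 - <<'E'
import cv2,numpy as np
a=cv2.imread("s_raw.png");b=cv2.imread("t_raw.png")
A=cv2.resize(a[155:265,305:420],None,fx=3.4,fy=3.4,interpolation=cv2.INTER_CUBIC)
B=cv2.resize(b[130:212,150:225],None,fx=4.6,fy=4.6,interpolation=cv2.INTER_CUBIC)
h=max(A.shape[0],B.shape[0]);f=lambda i:cv2.copyMakeBorder(i,0,h-i.shape[0],0,0,0)
o=np.hstack([f(A),f(B)]);print(A.shape,B.shape,o.shape);cv2.imwrite("pics/c1.png",o)
E
```

```text
(374, 391, 3) (377, 345, 3) (377, 736, 3)
```

View pics/c1.png

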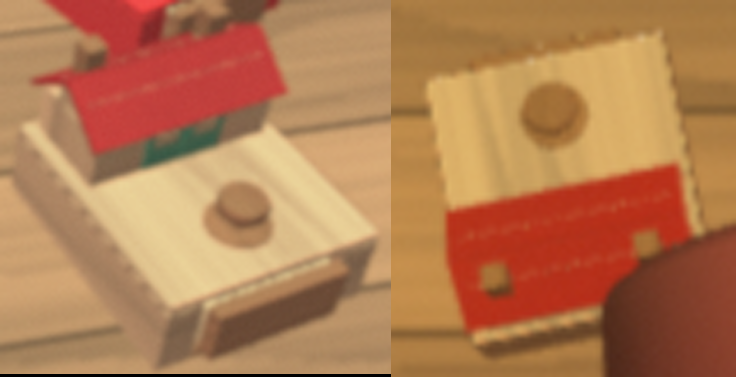

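The crop confirms it: a wooden depot with a gabled red roof and two chimneys. Knob top is at crop (245,200) in scene and (552,107) in top; front deck corners are at scene (170,305)/(375,235) and top (660,33)/(428,80).

Run:
```python
from h import *
S,T=cam("scene"),cam("top")
s=lambda u,v:(305+(u+.5)/3.4-.5,155+(v+.5)/3.4-.5)
t=lambda u,v:(150+(u-391+.5)/4.6-.5,130+(v+.5)/4.6-.5)
P={}
for n,a,b in [("knob",(245,200),(552,105)),("FR",(170,305),(660,33)),("FL",(375,235),(428,80))]:
    P[n],e=tri(S,s(*a),T,t(*b));print(n,P[n].round(4),round(e,4))
    print("  planes",plane(S,s(*a),.078 if n=="knob" else .056).round(4),plane(T,t(*b),.078 if n=="knob" else .056).round(4))
fl,fr=plane(T,t(428,80),.056),plane(T,t(660,33),.056)
d=(fl-fr);print("w",np.linalg.norm(d),"yaw of own y axis... ",np.degrees(np.arctan2(d[1],d[0])))
d=(P["FL"]-P["FR"]);print("w",np.linalg.norm(d),np.degrees(np.arctan2(d[1],d[0])))
d=plane(T,t(447,210),.06)-plane(T,t(680,165),.06);print("eave",np.linalg.norm(d),np.degrees(np.arctan2(d[1],d[0])))
# back corner L from scene
print("RR",plane(S,s(25,125),.056).round(4))
```

```text
knob [0.5375 0.217  0.0764] 0.0009
  planes [0.5391 0.2164 0.078 ] [0.5368 0.2163 0.078 ]
FR [0.5892 0.1533 0.0555] 0.0014
  planes [0.5895 0.1523 0.056 ] [0.5893 0.154  0.056 ]
FL [0.5602 0.2969 0.0534] 0.0015
  planes [0.5623 0.2942 0.056 ] [0.5597 0.297  0.056 ]
w 0.1461137553297326 yaw of own y axis...  101.6683087886237
w 0.14650343973657065 101.42011110568129
eave 0.14443249144737344 101.02557895223354
RR [0.4269 0.1201 0.056 ]
```

```bash
cat >> h.py <<'E'
YAW=11.4
U=np.array([np.cos(np.radians(YAW)),np.sin(np.radians(YAW))])
KN=np.array([.5375,.2168]); CEN=KN-.045*U
def at(r,z): p=CEN+r*U; return [p[0],p[1],z]
ORI=[180,0,YAW]
E
python3 - <<'E'
from h import *
for y in (YAW,YAW-180):
    print(y,[None if (q:=robot.ik(p,[180,0,y])) is None else np.round(q,0) for p in (at(.045,.28),at(.19,.2),at(.19,.095),at(.10,.095))])
robot.move_pose(at(.045,.30),ORI); robot.set_gripper(0)
S=cam("wrist");f=robot.grab_frame("wrist");cv2.imwrite("pics/w.png",f)
o=robot.observe();print(o["time"],o["tool_pos"],o["ft_force"],o["gripper_width"],robot.tip_reach)
print("pred knob px",proj(S,[*KN,.078]),"front shut",proj(S,[*at(.096,.046)]),"corners",proj(S,at(.085,.056)))
E
```

```text
11.4 [array([  9.,   2.,  -1.,  87.,   0., 178.]), array([ 10.,  28.,  21.,  83.,   0., 178.]), array([ 10.,  31.,  13.,  73.,   0., 178.]), array([  9.,  16.,  -6.,  69.,   0., 178.])]
-168.6 [array([ 9.,  2., -1., 87.,  0., -2.]), array([10., 28., 21., 83.,  0., -2.]), array([10., 31., 13., 73.,  0., -2.]), array([ 9., 16., -6., 69.,  0., -2.])]
3.7417 [0.53749007 0.21681936 0.30000805] [0.28997069 0.59008758 0.14472682] 0.0001237742222961968 0.0726
pred knob px [254.60659712 174.39960819] front shut [254.59048523 114.71726696] corners [254.59247477 127.53613729]
```

View pics/w.png

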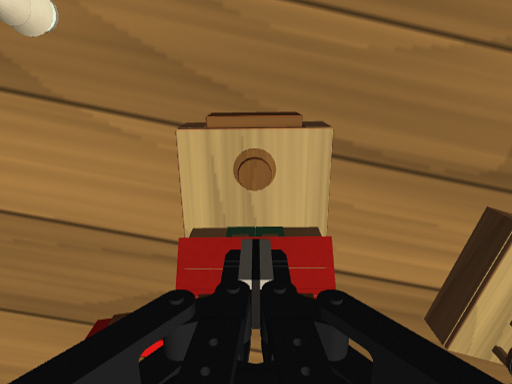

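The wrist view shows the knob top at about (256,174), against a predicted (254.6,174.4), and the front edge level at row 127. Position and yaw hold, so I press now.

Run:
```python
from h import *
robot.line_to(at(.045,.165),vel=.15)
f0=robot.observe()["ft_force"]
h=robot.line_to(at(.045,.073+.065),vel=.03,guard=10)
o=robot.observe();print(h,o["time"],o["tool_pos"][2]-.0726,o["ft_force"]-f0)
robot.line_to(at(.045,.24),vel=.15);robot.pause(.3)
cv2.imwrite("pics/w2.png",robot.grab_frame("wrist"))
S=cam("wrist");print("pred out",proj(S,at(.155,.046)),"shut",proj(S,at(.096,.046)),robot.observe()["time"])
```

```text
True 5.5667 0.06802647944416335 [-0.16682302 -1.64154058  6.80419995]
pred out [254.51652139  39.48807279] shut [254.56710765 121.01940579] 6.7333
```

View pics/w2.png

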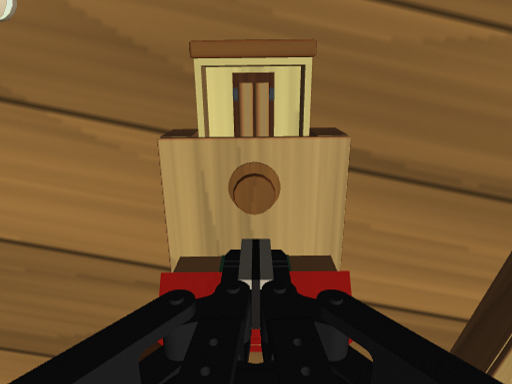

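The tray is fully out, its top outer edge at row 39 against a predicted 39.5, with the log wagon inside. After leaving it visible for over a second, I push it home.

Run:
```python
from h import *
robot.pause(.8)
robot.line_to(at(.195,.24),vel=.15)
robot.line_to(at(.195,.098),vel=.12)
f0=robot.observe()["ft_force"]
h=robot.line_to(at(.099,.098),vel=.03,guard=18)
o=robot.observe();r=(o["tool_pos"][:2]-CEN)@U
print(h,o["time"],"r",r,"F",(o["ft_force"]-f0))
robot.line_to(at(.17,.098),vel=.1)
robot.line_to(at(.17,.24),vel=.15);robot.line_to(at(.045,.30),vel=.15);robot.pause(.3)
cv2.imwrite("pics/w3.png",robot.grab_frame("wrist"))
S=cam("wrist");print("shut",proj(S,at(.096,.046)),"out",proj(S,at(.155,.046)),robot.observe()["time"])
```

```text
False 13.3667 r 0.09957586658423308 F [ 6.61956919 -1.85049993 -2.60762186]
shut [254.56320112 114.56115261] out [254.51913709  48.23458748] 16.75
```

View pics/w3.png

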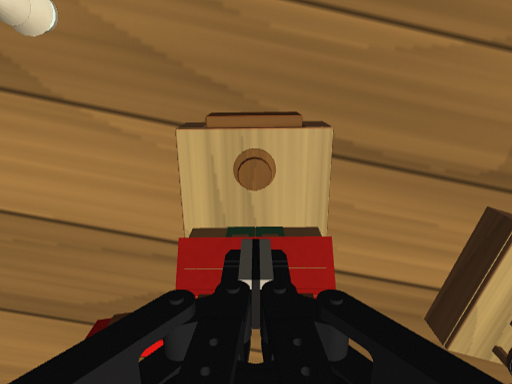

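The tray is shut again: its front edge is at row 113, as before the press, and the knob is up. The arm is clear and the tower depot was never touched, so I'm handing in.

```bash
python3 -c "
from plant import robot
print(robot.job_done(), robot.observe()['time'])"
```

```text
the job is handed in; nothing more can be done
the job is handed in; nothing more can be done
```

The shed depot's tray popped fully out showing the log wagon, stayed out for over a second, and was pushed home and stayed shut; I never touched the tower depot, and the job is handed in (no verdict was returned).

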